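# Unstack the parts into their kitting trays

## Robot

A 6-joint arm with a two-finger parallel gripper is mounted at the origin on a cart in front of the work surface, level with it; the furniture and walls round the work are solid. World frame = base frame: x ahead of the robot, y to its left, z up, the work surface at z = 0. Lengths are in mm, angles in rad, forces in N, time in s.
With the tool pointing down it reaches from about 400 to 925 mm from the base axis. Payload 12.5 kg.
Tool frame: the origin (TCP) lies between the finger pads; the fingertips stand 8 mm ahead of it and the grasp point (between the pads) lies 11 mm behind it; z points along the fingers, y is the line along which they close (so a half turn about z gives the same grasp; the last joint's range is limited). The gripper opens to 95 mm and grips with 3 to 60 N. Pads are 20 mm wide; open, the fingers measure 119 mm over their backs; the gripper's body (75 mm by 180 mm) begins 59 mm behind the grasp point.
Start: joints at [-1.331, 0.491, 1.559, -0, 1.092, -0.106], TCP at [211.867, -588.012, 222.661] pointing down, gripper open.
Joint ranges: [-3.1, 3.1], [-0.84, 2.19], [0.05, 2.79], [-1.13, 4.28], [0.06, 2.93], [-2.69, 2.69]. Speed limits (rad/s): [2.22, 2.22, 2.79, 3.14, 3.14, 3.14].

## Interface

Orientations are given as a unit quaternion [x, y, z, w].
In Python, from cell import bot gives the robot as it stands.
- The arm moves only by the tool move_arm, never from a script. Its argument "deltas" is a list of rows, each an object of numbers: "fingers": the closure, from -1 (fully open) to 1 (shut); "dx", "dy", "dz": the shift along the tool's x, y, z as a fraction of full scale; "rx", "ry", "rz": the turn, a rotation vector about the tool's x, y, z as a fraction of full scale. In form: [{"fingers": .., "dx": .., "dy": .., "dz": .., "rx": .., "ry": .., "rz": ..}, ...]. A call has 1 to 5 rows; each row is the pose to reach, as a shift and turn from the pose commanded when the call began, along the tool's axes at that moment, turning the shorter way round; what a row does not reach only later rows make up. Full scale, the value 1, is 300 mm for a shift and 180 degrees for a turn. A row lasts 1/8 s, in which the tool goes at most 62.5 mm and 10.7 degrees, less where a joint would pass 70% of its speed; a pose out of reach is approached as far as the arm can. A call with a number of a shift or a turn outside -1 to 1 is refused whole. A call with a gripper value outside its range is refused whole. The fingers move at their own pace and stop on an object; "grip_force" is the grip in N (left out, the last holds). Time passes only in rows, so rows that repeat a pose let the fingers close. It gives the time, the measured TCP pose, the force, the opening and the grip force at its end, in the units of the state.
- bot.sense(): the state, without advancing time (a new reading comes with each control period).
- bot.read_camera(name): name is "side" or "top"; returns a dict with "pixels" (480x640x3 uint8, red, green, blue), "K" (3x3 intrinsics, pixels), "rvec" (rotation vector, rad) and "tvec" (3), from world to camera coordinates, as OpenCV has them. Camera axes: x right, y down, z forward; pixel columns grow to the right and rows downward; lengths in mm; the calibration is good to about 2 mm. A picture is of the moment at which its call begins. There is no depth.
- bot.job_done(): hands the job in; it is judged then, once.
The state is a dict: "clock": time; "qpos": joint angles; "dq": joint speeds; "joint_torque": joint torques, N m; "ee_pos": TCP position; "eef_rot": TCP orientation; "wrist_force": force on the tool from outside, world axes, zero at the start; "wrist_torque": the same for the moment, N m; "gripper_width": finger opening in mm; "grip_force": force on a finger pad.
Only numpy, scipy, OpenCV 4.12 (cv2) and the standard library are available. Lean on these libraries where they do the work, as an engineer would, in place of code of your own. Each camera call takes 0.05 s, during which the arm holds its last target. There are 200 camera calls.

## Task

Get the kit ready for assembly: take apart the stack of fuse tin, heat sink, connector block and relay from the top, one part at a time, and set each part upright and flat inside the one black tray that is made to its size. Do not tip any part over, and leave the solder spool and the black braid reel where they are.

Things in the scene. Friction and masses are not known exactly. Their poses are not given: they have to be found in the camera images.
- relay_box: orange plug relay, an upright block 22 x 28 x 34 mm (x, y, z), top of the stack, standing on the connector block. Origin: centre of its underside.
- connector_block: pale grey bar-shaped connector block, 18 x 60 mm (x, y) and 15 mm high over its flat top (small details to 17 mm), lying across the fins of the heat sink, under the relay. Origin: centre of its underside.
- heatsink: bare metal heat sink, 40 x 60 x 24 mm (x, y, z): 4 mm base plate with upright 2 mm fins that run along x, fin ends flush with the base at x = +-20 mm. Lies on the fuse tin, under the connector block. Origin: centre of its underside.
- fuse_tin: flat closed tin with a red lid and pale body, 52 x 82 x 27 mm (x, y, z), bottom of the stack, on the bench. Origin: centre of its underside. The four stacked parts lie nearly centred on one another (within 5 mm) with long sides nearly parallel (each within 0.12 rad of the one below).
- relay_tray: fixed low black rectangular tray with ribbed grey floor, for the relay: pocket 38 x 44 mm (tray x by y, 8 mm clear all round the part), 46 x 52 mm over the 4 mm rim. Origin: centre of the underside, on the bench; pocket floor 3 mm, rim top 8 mm above it. The four trays and the stack stand apart at shuffled places; yaw 0.05 to 0.95 rad.
- connector_tray: fixed low black rectangular tray with ribbed grey floor, for the connector block: pocket 34 x 76 mm (tray x by y, 8 mm clear all round the part), 42 x 84 mm over the 4 mm rim. Origin: centre of the underside, on the bench; pocket floor 3 mm, rim top 8 mm above it. The four trays and the stack stand apart at shuffled places; yaw 0.05 to 0.95 rad.
- heatsink_tray: fixed low black rectangular tray with ribbed grey floor, for the heat sink: pocket 56 x 76 mm (tray x by y, 8 mm clear all round the part), 64 x 84 mm over the 4 mm rim. Origin: centre of the underside, on the bench; pocket floor 3 mm, rim top 8 mm above it. The four trays and the stack stand apart at shuffled places; yaw 0.05 to 0.95 rad.
- tin_tray: fixed low black rectangular tray with ribbed grey floor, for the fuse tin: pocket 68 x 98 mm (tray x by y, 8 mm clear all round the part), 76 x 106 mm over the 4 mm rim. Origin: centre of the underside, on the bench; pocket floor 3 mm, rim top 8 mm above it. The four trays and the stack stand apart at shuffled places; yaw 0.05 to 0.95 rad.
- solder_spool: loose bystander, leave alone: reel of solder wire standing on its flange, diameter 62, 45 mm high, origin at the centre of its underside, at the far side of the work.
- wick_reel: loose bystander, leave alone: flat black reel of desolder braid, diameter 46, 9 mm thick, origin at the centre of its underside, in the middle between trays and stack.

How it is judged:
By the outcome, as a careful person would: the job done as asked, in the order asked, and still so for the second after the job is handed in, with the robot touching nothing.
It also fails if it takes over 120 s, if anything falls off the work surface, if the arm or the gripper's body presses on something with over 40 N, if the wrist force passes 120 N, or if a joint passes its speed limit or range.

## Working session

There is one attempt and no reset: what is moved stays moved. The work goes in short steps, Python scripts to look and compute and a tool call to move; the robot and the scene stay as the last step left them, time stands still between calls to the robot, and variables do not carry over. Pictures are saved under pics/ and viewed, at most 14 in all, crops included, and the job is handed in when it is done.

Besides the shell and the picture viewer there is one more tool, called after "Request:" by a JSON object that holds its "method" and its "body". move_arm: Moves the arm, as the interface text tells. Shift numbers are shares of 300 mm and turn numbers shares of 180 degrees, none past 1 either way. Its arguments: {"type":"object","properties":{"deltas":{"type":"array"},"grip_force":{"type":"number"}},"required":["deltas"]}

```bash
ls; mkdir -p pics
python3 - <<'E'
from cell import bot
import cv2,pickle
d={}
for n in("top","side"):
    c=bot.read_camera(n); d[n]=c
    cv2.imwrite(f"pics/{n}0.png",c["pixels"][:,:,::-1]); print(n,c["K"],c["rvec"],c["tvec"])
pickle.dump(d,open("cam0.pkl","wb"))
print(bot.sense())
E
```

```text
pics
top [[436.82032624   0.         319.04438022]
 [  0.         436.82032624 243.5709734 ]
 [  0.           0.           1.        ]] [ 2.1313012  -2.17860172  0.15637262] [187.68308922 571.94788378 830.26804847]
side [[611.57218248   0.         317.90375477]
 [  0.         611.57218248 231.6717818 ]
 [  0.           0.           1.        ]] [ 2.16968959 -0.14098087  0.04693446] [-534.72641907  214.35271554  966.24171116]
{'clock': 0.1, 'qpos': array([-1.33059958e+00,  4.91474528e-01,  1.55937512e+00, -5.99070513e-06,
        1.09168345e+00, -1.05578955e-01]), 'dq': array([-0.00010304, -0.00188324, -0.00167387,  0.00058881, -0.00026312,
        0.00116072]), 'joint_torque': array([ 3.61442857e-03, -6.13620687e+01, -2.58607203e+01,  6.93562254e-02,
        4.70189843e-02, -5.14985038e-05]), 'ee_pos': array([ 211.81446433, -587.80415714,  222.14016552]), 'eef_rot': array([ 9.85091737e-01,  1.72029206e-01, -3.42777367e-05, -4.68979739e-04]), 'wrist_force': array([-0.2233834 ,  0.3337259 ,  0.53999114]), 'wrist_torque': array([-0.02412836, -0.02008233,  0.02286449]), 'grip_force': 0.0, 'gripper_width': 94.9049045543961}
```

View pics/top0.png

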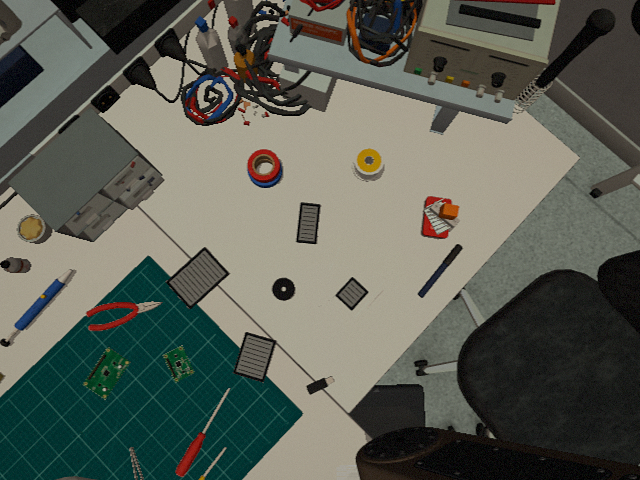

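View pics/side0.png

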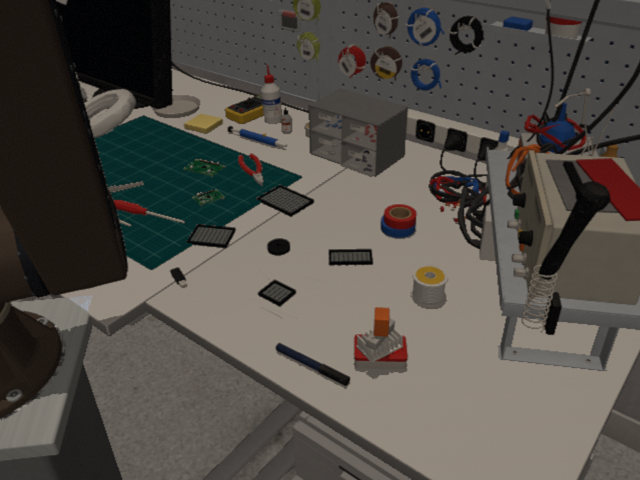

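The top view shows the trays: connector at (308,223), relay at (352,293), then (255,356) and (198,277), which are probably heat sink and tin. The stack is at about (440,216), the wick reel at (283,289) and the spool at (369,163). In the side view the stack is at about (381,340).

```bash
cat > h.py <<'E'
import numpy as np,cv2,pickle
from scipy.spatial.transform import Rotation as R
def P(c):
    return cv2.Rodrigues(np.array(c["rvec"],float))[0],np.array(c["tvec"],float).ravel(),np.array(c["K"])
def back(c,uv,z):
    r,t,K=P(c); uv=np.atleast_2d(np.array(uv,float))
    d=(np.linalg.inv(K)@np.c_[uv,np.ones(len(uv))].T).T@r; o=-r.T@t
    return o+d*((z-o[2])/d[:,2])[:,None]
def proj(c,X):
    return cv2.projectPoints(np.array(X,float).reshape(-1,3),np.array(c["rvec"],float),np.array(c["tvec"],float),np.array(c["K"]),None)[0].reshape(-1,2)
def box(pos,yaw,sx,sy,z0,z1):
    c=np.array([[-1,-1],[1,-1],[1,1],[-1,1]])*[sx/2,sy/2]
    m=np.array([[np.cos(yaw),-np.sin(yaw)],[np.sin(yaw),np.cos(yaw)]])
    q=c@m.T+pos
    return np.array([[*p,z] for z in(z0,z1) for p in q])
def crop(c,u,v,w,h,s):
    im=c["pixels"][v:v+h,u:u+w,::-1]
    return cv2.resize(im,None,fx=s,fy=s,interpolation=cv2.INTER_CUBIC)
E
python3 - <<'E'
from h import *
d=pickle.load(open("cam0.pkl","rb"));c=d["top"]
im=c["pixels"]
# trays
for n,(u,v) in dict(conn=(308,223),relay=(352,293),A=(255,356),B=(198,277)).items():
    g=im[v-40:v+40,u-40:u+40].max(2)
    m=np.uint8(g<60); k,l,s,_=cv2.connectedComponentsWithStats(m)
    # component enclosing the centre
    best=None
    for i in range(1,k):
        x,y,w,h,a=s[i]
        if x<=40<=x+w and y<=40<=y+h and a>40 and (best is None or a>s[best][4]): best=i
    ys,xs=np.nonzero(l==best)
    X=back(c,np.c_[xs+u-40,ys+v-40],8)[:,:2]
    (p,sz,an)=cv2.minAreaRect(np.float32(X))
    a=np.radians(an)
    if sz[0]>sz[1]: a-=np.pi/2; sz=sz[::-1]
    a=(a+np.pi/2)%np.pi-np.pi/2
    print(n,np.round(p,1),np.round(sz,1),round(a,3), g[40,40],len(xs))
print("cam pos",[-(P(d[k])[0].T@P(d[k])[1]) for k in d])
for n,uv in dict(stack=(437,218),spool=(369,163),wick=(283,289)).items(): print(n,back(c,uv,0))
a=crop(c,405,180,75,75,5);b=crop(d["side"],340,295,80,75,5)
cv2.imwrite("pics/stack.png",np.hstack([a,b]))
E
```

```text
conn [623.9 196.6] [40.7 83.8] 1.44 100 228
relay [476.9 111.2] [44.5 50.8] 0.801 100 183
A [351.7 318.6] [135.2 141.8] -1.561 102 1671
B [510.5 431.3] [123.3 144.1] -0.815 100 996
cam pos [array([458.26242432, 184.07840677, 898.77975427]), array([ 464.5664334 , -734.71979472,  714.04994679])]
stack [[629.98963014 -73.93289254   0.        ]]
spool [[752.25657733  64.28372646   0.        ]]
wick [[488.9353361  250.53834481   0.        ]]
```

View pics/stack.png

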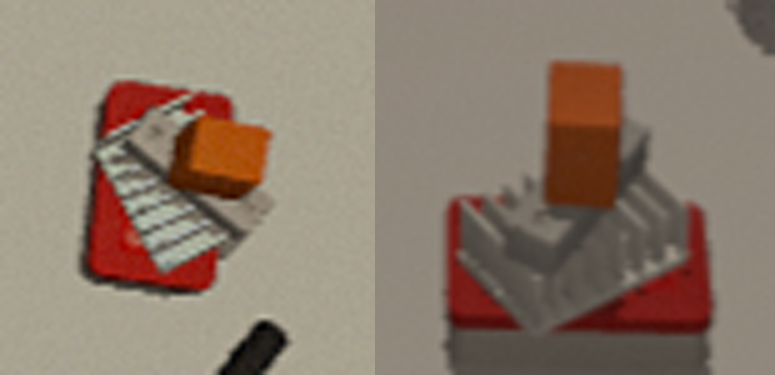

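The relay (orange) sits at top-picture pixel (449,212) and side pixel (456,322), on a grey bar and a finned sink that is clearly turned against the tin. That turn is more than the 0.12 rad stated, so I'll go by the picture. Next I'll fit the relay silhouette and view trays A and B close up.

```bash
cat >> h.py <<'E'
from scipy.optimize import minimize
def fit(views,masks,rois,x0,sx,sy,z0,z1,yaws,poly=None):
    S=4; best=None
    M=[cv2.resize(m.astype(np.float32),None,fx=S,fy=S,interpolation=cv2.INTER_LINEAR)for m in masks]
    def cost(p):
        e=0
        for c,m,(u,v) in zip(views,M,rois):
            q=(proj(c,box(p[:2],p[2],sx,sy,z0,z1))-[u,v]+.5)*S-.5
            h=cv2.convexHull(np.float32(q)); r=np.zeros(m.shape,np.float32)
            cv2.fillConvexPoly(r,np.int32(np.round(h*16)),1,shift=4)
            e+=1-np.minimum(r,m).sum()/np.maximum(r,m).sum()
        return e
    for y in yaws:
        s=np.array([[*x0,y]]+[[x0[0]+8,x0[1],y],[x0[0],x0[1]+8,y],[x0[0],x0[1],y+.3]])
        o=minimize(cost,[*x0,y],method="Nelder-Mead",options=dict(initial_simplex=s))
        if best is None or o.fun<best.fun: best=o
    return best.x,best.fun
E
python3 - <<'E'
from h import *
d=pickle.load(open("cam0.pkl","rb"))
V=[d["top"],d["side"]];rois=[(405,180),(340,295)];ms=[]
for c,(u,v) in zip(V,rois):
    p=c["pixels"][v:v+75,u:u+80]; H=cv2.cvtColor(p,cv2.COLOR_RGB2HSV)
    m=((H[...,0]>=8)&(H[...,0]<=20)&(H[...,1]>180)); m[:,:]=m
    k,l,s,_=cv2.connectedComponentsWithStats(np.uint8(m)); i=1+s[1:,4].argmax(); ms.append(l==i); print(s[i])
x=back(d["top"],(451,212),95)[0,:2]; print(x)
for sel in([0,1],[0],[1]): print(fit([V[i] for i in sel],[ms[i] for i in sel],[rois[i] for i in sel],x,22,28,66,100,np.arange(0,3.1,.35)))
c=d["top"]
cv2.imwrite("pics/trays.png",np.hstack([crop(c,160,240,75,75,5),crop(c,218,318,75,75,5)]))
E
```

```text
[ 34  23  20  17 250]
[ 35  13  14  28 370]
[622.75079805 -73.71058727]
(array([627.04745748, -71.83821755,   2.90233141]), np.float64(0.3436167240142822))
(array([626.78490106, -72.14622016,   2.91946305]), np.float64(0.15486782789230347))
(array([ 6.27256260e+02, -7.14831341e+01, -2.24429798e-01]), np.float64(0.1869688630104065))
```

View pics/trays.png

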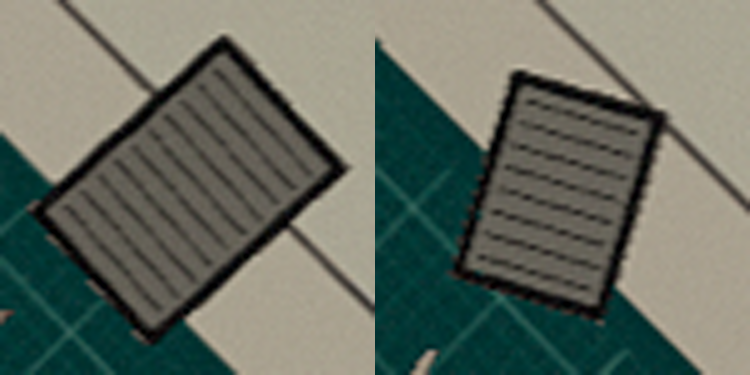

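Tray B's rim corners are at crop pixels (225,37), (347,168), (152,340), (36,210). Tray A's are at (140,72), (290,118), (227,318), (80,273).

Run:
```python
from h import *
d=pickle.load(open("cam0.pkl","rb"));c=d["top"]
for n,o,q in(("B",(160,240),[(225,37),(347,168),(152,340),(36,210)]),("A",(218,318),[(140,72),(290,118),(227,318),(80,273)])):
    uv=(np.array(q)+.5)/5-.5+o
    X=back(c,uv,8)[:,:2]; e=np.diff(np.vstack([X,X[:1]]),axis=0)
    s=e[0]-e[2]; print(n,X.mean(0).round(1),np.linalg.norm(e,axis=1).round(1),"yaw x",np.arctan2(s[1],s[0]).round(3))
# relay/conn trays checked from projected model, overlay
im=c["pixels"][:,:,::-1].copy()
for p,y,sx,sy in(((623.9,196.6),1.44,42,84),((476.9,111.2),.801,46,52)): print(proj(c,box(p,y,sx,sy,0,8)[4:]).round(1).tolist())
from cell import bot
s=bot.sense(); print(s["ee_pos"],R.from_quat(s["eef_rot"]).as_matrix().round(3))
big=cv2.resize(im,None,fx=4,fy=4,interpolation=cv2.INTER_CUBIC)
for p,y,sx,sy,z in(((623.9,196.6),1.44,42,84,(0,8)),((476.9,111.2),.801,46,52,(0,8)),((627,-72),-.235,22,28,(66,100))):
    b=(proj(c,box(p,y,sx,sy,*z))+.5)*4-.5
    for k in(b[:4],b[4:]): cv2.polylines(big,[np.int32(k)],True,(0,255,0),1)
cs=[big[y*4:y*4+300,x*4:x*4+260] for x,y in((275,185),(318,255),(415,180))]
cv2.imwrite("pics/ov.png",np.hstack(cs))
```

```text
B [516.4 423. ] [ 74.4 103.2  71.6 102.5] yaw x -2.405
A [356.5 308.1] [62.9 80.8 60.8 81. ] yaw x -1.883
[[320.3, 204.2], [300.3, 202.0], [295.6, 241.7], [315.9, 243.9]]
[[368.5, 291.6], [351.7, 276.2], [334.5, 295.0], [351.3, 310.6]]
[ 211.81446433 -587.80415714  222.14016552] [[ 0.941  0.339 -0.   ]
 [ 0.339 -0.941  0.001]
 [ 0.    -0.001 -1.   ]]
```

View pics/ov.png

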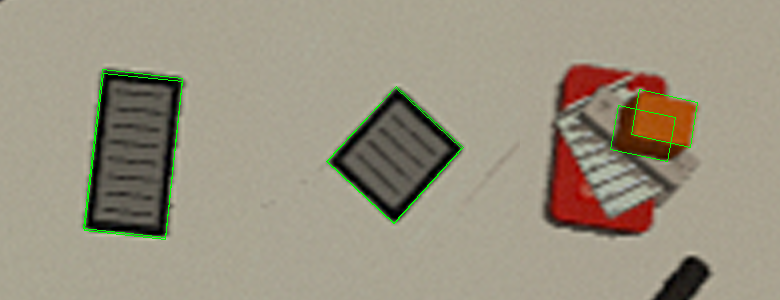

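```bash
cat > plan.py <<'E'
from h import *
from cell import bot
def rnd(v): return float(np.round(v,3))
def plan(wps,start=None):
    """wps: (x,y,z,theta or None); prints per-call deltas; theta = tool-x heading"""
    s=bot.sense(); p=np.array(s["ee_pos"]); M=R.from_quat(s["eef_rot"])
    print("at",p.round(1),"theta",np.arctan2(M.as_matrix()[1,0],M.as_matrix()[0,0]).round(3),"q6",s["qpos"][5].round(2),"w",round(s["gripper_width"],1),"F",np.round(s["wrist_force"],1),"t",round(s["clock"],1))
    for w in wps:
        x,y,z,th=w; T=R.from_matrix([[np.cos(th),np.sin(th),0],[np.sin(th),-np.cos(th),0],[0,0,-1]])
        rv=(M.inv()*T).as_rotvec(); n=max(1,int(np.ceil(max(np.linalg.norm(np.array(w[:3])-p)/240,np.linalg.norm(rv)/.85))))
        p0=p
        for i in range(1,n+1):
            q=p0+(np.array(w[:3])-p0)*i/n
            d=M.inv().apply(q-p)/300; r=(rv/n)/np.pi
            print(w,i,{k:rnd(v) for k,v in zip(("dx","dy","dz","rx","ry","rz"),[*d,*r]) if abs(rnd(v))>0})
            M=M*R.from_rotvec(np.round(r,3)*np.pi); p=p+M.apply([0,0,0])+ (q-p)
E
python3 -c "
from plan import *
plan([(627,-72,180,1.336),(627,-72,82,1.336),(627,-72,160,1.336),(476.9,111.2,110,2.372),(476.9,111.2,21,2.372)])"
```

```text
at [ 211.8 -587.8  222.1] theta 0.346 q6 -0.11 w 94.9 F [-0.2  0.3  0.5] t 0.1
(627, -72, 180, 1.336) 1 {'dx': 0.628, 'dy': -0.383, 'dz': 0.047, 'rz': -0.105}
(627, -72, 180, 1.336) 2 {'dx': 0.718, 'dy': -0.159, 'dz': 0.047, 'rz': -0.105}
(627, -72, 180, 1.336) 3 {'dx': 0.731, 'dy': 0.083, 'dz': 0.047, 'rz': -0.105}
(627, -72, 82, 1.336) 1 {'dz': 0.327}
(627, -72, 160, 1.336) 1 {'dz': -0.26}
(476.9, 111.2, 110, 2.372) 1 {'dx': 0.238, 'dy': -0.314, 'dz': 0.084, 'rz': -0.165}
(476.9, 111.2, 110, 2.372) 2 {'dx': 0.363, 'dy': -0.155, 'dz': 0.084, 'rz': -0.165}
(476.9, 111.2, 21, 2.372) 1 {'dz': 0.297}
```

Request:
{"method": "move_arm", "body": {"deltas": [{"fingers":-1,"dx":0.628,"dy":-0.383,"dz":0.047,"rz":-0.105},{"fingers":-1,"dx":0.628,"dy":-0.383,"dz":0.047,"rz":-0.105},{"fingers":-1,"dx":0.628,"dy":-0.383,"dz":0.047,"rz":-0.105},{"fingers":-1,"dx":0.628,"dy":-0.383,"dz":0.047,"rz":-0.105},{"fingers":-1,"dx":0.628,"dy":-0.383,"dz":0.047,"rz":-0.105}], "grip_force": 15}}

```text
schema error: expected keys fingers, dx, dy, dz, rx, ry, rz
```

Request:
{"method": "move_arm", "body": {"deltas": [{"fingers":-1,"dx":0.718,"dy":-0.159,"dz":0.047,"rz":-0.105},{"fingers":-1,"dx":0.718,"dy":-0.159,"dz":0.047,"rz":-0.105},{"fingers":-1,"dx":0.718,"dy":-0.159,"dz":0.047,"rz":-0.105},{"fingers":-1,"dx":0.718,"dy":-0.159,"dz":0.047,"rz":-0.105},{"fingers":-1,"dx":0.718,"dy":-0.159,"dz":0.047,"rz":-0.105}]}}

```text
schema error: expected keys fingers, dx, dy, dz, rx, ry, rz
```

Request:
{"method": "move_arm", "body": {"deltas": [{"fingers":-1,"dx":0.731,"dy":0.083,"dz":0.047,"rz":-0.105},{"fingers":-1,"dx":0.731,"dy":0.083,"dz":0.047,"rz":-0.105},{"fingers":-1,"dx":0.731,"dy":0.083,"dz":0.047,"rz":-0.105},{"fingers":-1,"dx":0.731,"dy":0.083,"dz":0.047,"rz":-0.105},{"fingers":-1,"dx":0.731,"dy":0.083,"dz":0.047,"rz":-0.105}]}}

```text
schema error: expected keys fingers, dx, dy, dz, rx, ry, rz
```

```bash
python3 -c "
from plan import *
plan([(627,-72,82,1.336)])
"
```

```text
at [ 211.8 -587.8  222.1] theta 0.346 q6 -0.11 w 94.9 F [-0.2  0.3  0.5] t 0.1
(627, -72, 82, 1.336) 1 {'dx': 0.628, 'dy': -0.383, 'dz': 0.156, 'rz': -0.105}
(627, -72, 82, 1.336) 2 {'dx': 0.718, 'dy': -0.159, 'dz': 0.156, 'rz': -0.105}
(627, -72, 82, 1.336) 3 {'dx': 0.731, 'dy': 0.083, 'dz': 0.156, 'rz': -0.105}
```

All the keys are needed, so I'll send the full rows.

Request:
{"method": "move_arm", "body": {"deltas": [{"fingers":-1,"dx":0.628,"dy":-0.383,"dz":0.047,"rx":0,"ry":0,"rz":-0.105},{"fingers":-1,"dx":0.628,"dy":-0.383,"dz":0.047,"rx":0,"ry":0,"rz":-0.105},{"fingers":-1,"dx":0.628,"dy":-0.383,"dz":0.047,"rx":0,"ry":0,"rz":-0.105},{"fingers":-1,"dx":0.628,"dy":-0.383,"dz":0.047,"rx":0,"ry":0,"rz":-0.105},{"fingers":-1,"dx":0.628,"dy":-0.383,"dz":0.047,"rx":0,"ry":0,"rz":-0.105}], "grip_force": 15}}

```text
clock: 0.72
ee_pos: [351.3, -414.4, 208.4]
eef_rot: [0.943, 0.333, -0.0, -0.0]
wrist_force: [-1.0, 0.9, -0.8]
gripper_width: 95.3
grip_force: 0.0
```

Request:
{"method": "move_arm", "body": {"deltas": [{"fingers":-1,"dx":0.718,"dy":-0.159,"dz":0.047,"rx":0,"ry":0,"rz":-0.105},{"fingers":-1,"dx":0.718,"dy":-0.159,"dz":0.047,"rx":0,"ry":0,"rz":-0.105},{"fingers":-1,"dx":0.718,"dy":-0.159,"dz":0.047,"rx":0,"ry":0,"rz":-0.105},{"fingers":-1,"dx":0.718,"dy":-0.159,"dz":0.047,"rx":0,"ry":0,"rz":-0.105},{"fingers":-1,"dx":0.718,"dy":-0.159,"dz":0.047,"rx":0,"ry":0,"rz":-0.105}]}}

```text
clock: 1.35
ee_pos: [489.1, -243.5, 194.1]
eef_rot: [0.876, 0.483, -0.0, -0.0]
wrist_force: [-0.6, -0.1, -0.3]
gripper_width: 95.0
grip_force: 0.0
```

Request:
{"method": "move_arm", "body": {"deltas": [{"fingers":-1,"dx":0.731,"dy":0.083,"dz":0.047,"rx":0,"ry":0,"rz":-0.105},{"fingers":-1,"dx":0.731,"dy":0.083,"dz":0.047,"rx":0,"ry":0,"rz":-0.105},{"fingers":-1,"dx":0.731,"dy":0.083,"dz":0.047,"rx":0,"ry":0,"rz":-0.105},{"fingers":-1,"dx":0.731,"dy":0.083,"dz":0.047,"rx":0,"ry":0,"rz":-0.105},{"fingers":-1,"dx":0.731,"dy":0.083,"dz":0.047,"rx":0,"ry":0,"rz":-0.105}]}}

```text
clock: 1.98
ee_pos: [627.5, -72.5, 179.7]
eef_rot: [0.785, 0.62, -0.0, -0.0]
wrist_force: [-0.2, -0.6, -0.1]
gripper_width: 95.3
grip_force: 0.0
```

```bash
python3 -c "
from plan import *
plan([(627,-72,82,1.336)])
c=bot.read_camera('side');t=bot.read_camera('top')
cv2.imwrite('pics/hov.png',np.hstack([crop(c,320,220,110,140,3),crop(t,400,150,110,140,3)]))
"
```

```text
at [627.5 -72.5 179.7] theta 1.337 q6 0.01 w 95.3 F [-0.2 -0.6 -0.1] t 2.0
(627, -72, 82, 1.336) 1 {'dx': 0.001, 'dy': -0.002, 'dz': 0.326}
```

View pics/hov.png

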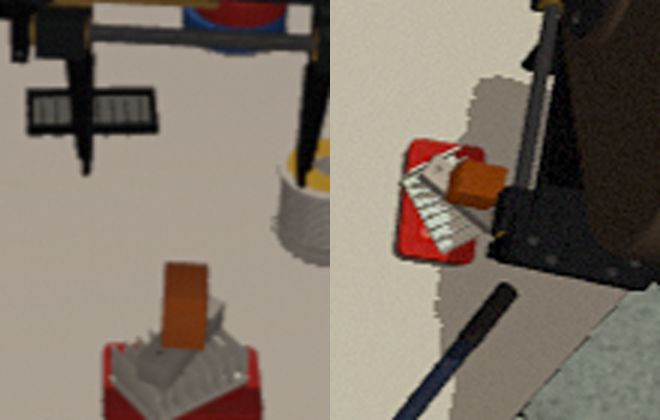

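The open fingers (side-crop tips near (85,170) and (305,180)) straddle the relay at (187,305). Descend and grip.

Request:
{"method": "move_arm", "body": {"deltas": [{"fingers":-1,"dx":0,"dy":0,"dz":0.15,"rx":0,"ry":0,"rz":0},{"fingers":-1,"dx":0,"dy":0,"dz":0.25,"rx":0,"ry":0,"rz":0},{"fingers":-1,"dx":0,"dy":0,"dz":0.327,"rx":0,"ry":0,"rz":0},{"fingers":-1,"dx":0,"dy":0,"dz":0.327,"rx":0,"ry":0,"rz":0},{"fingers":0.3,"dx":0,"dy":0,"dz":0.327,"rx":0,"ry":0,"rz":0}]}}

```text
clock: 2.7
ee_pos: [627.0, -73.6, 83.4]
eef_rot: [0.786, 0.619, 0.0, 0.001]
wrist_force: [0.0, -0.1, 0.9]
gripper_width: 89.6
grip_force: 0.0
```

Request:
{"method": "move_arm", "body": {"deltas": [{"fingers":0.4,"dx":0,"dy":0,"dz":0,"rx":0,"ry":0,"rz":0},{"fingers":0.5,"dx":0,"dy":0,"dz":0,"rx":0,"ry":0,"rz":0},{"fingers":0.7,"dx":0,"dy":0,"dz":0,"rx":0,"ry":0,"rz":0},{"fingers":0.9,"dx":0,"dy":0,"dz":0,"rx":0,"ry":0,"rz":0},{"fingers":0.9,"dx":0,"dy":0,"dz":0,"rx":0,"ry":0,"rz":0}]}}

```text
clock: 3.32
ee_pos: [626.9, -72.2, 82.2]
eef_rot: [0.785, 0.619, -0.0, 0.0]
wrist_force: [-0.2, -0.0, 0.1]
gripper_width: 40.6
grip_force: 0.0
```

Request:
{"method": "move_arm", "body": {"deltas": [{"fingers":0.9,"dx":0,"dy":0,"dz":0,"rx":0,"ry":0,"rz":0},{"fingers":0.9,"dx":0,"dy":0,"dz":0,"rx":0,"ry":0,"rz":0},{"fingers":0.9,"dx":0,"dy":0,"dz":0,"rx":0,"ry":0,"rz":0},{"fingers":0.9,"dx":0,"dy":0,"dz":0,"rx":0,"ry":0,"rz":0},{"fingers":0.9,"dx":0,"dy":0,"dz":0,"rx":0,"ry":0,"rz":0}]}}

```text
clock: 3.95
ee_pos: [626.9, -72.3, 82.2]
eef_rot: [0.785, 0.619, -0.0, 0.0]
wrist_force: [0.5, -0.3, -2.0]
gripper_width: 22.2
grip_force: 15.0
```

Width 22.2, as expected. Lift, and look at the stack (side view is clear of the arm when I am at the relay tray).

Request:
{"method": "move_arm", "body": {"deltas": [{"fingers":0.9,"dx":0,"dy":0,"dz":-0.05,"rx":0,"ry":0,"rz":0},{"fingers":0.9,"dx":0,"dy":0,"dz":-0.12,"rx":0,"ry":0,"rz":0},{"fingers":0.9,"dx":0,"dy":0,"dz":-0.2,"rx":0,"ry":0,"rz":0},{"fingers":0.9,"dx":0,"dy":0,"dz":-0.26,"rx":0,"ry":0,"rz":0},{"fingers":0.9,"dx":0,"dy":0,"dz":-0.26,"rx":0,"ry":0,"rz":0}]}}

```text
clock: 4.58
ee_pos: [627.4, -72.4, 161.9]
eef_rot: [0.785, 0.619, 0.001, 0.001]
wrist_force: [-0.1, 0.7, -0.4]
gripper_width: 22.0
grip_force: 15.0
```

Request:
{"method": "move_arm", "body": {"deltas": [{"fingers":0.9,"dx":0.05,"dy":-0.065,"dz":0.017,"rx":0,"ry":0,"rz":-0.035},{"fingers":0.9,"dx":0.14,"dy":-0.185,"dz":0.05,"rx":0,"ry":0,"rz":-0.1},{"fingers":0.9,"dx":0.2,"dy":-0.26,"dz":0.07,"rx":0,"ry":0,"rz":-0.14},{"fingers":0.9,"dx":0.238,"dy":-0.314,"dz":0.084,"rx":0,"ry":0,"rz":-0.165},{"fingers":0.9,"dx":0.238,"dy":-0.314,"dz":0.084,"rx":0,"ry":0,"rz":-0.165}]}}

```text
clock: 5.2
ee_pos: [551.1, 19.8, 134.4]
eef_rot: [0.6, 0.8, -0.001, -0.001]
wrist_force: [0.4, -0.6, 0.3]
gripper_width: 21.9
grip_force: 15.0
```

Request:
{"method": "move_arm", "body": {"deltas": [{"fingers":0.9,"dx":0.08,"dy":-0.035,"dz":0.018,"rx":0,"ry":0,"rz":-0.035},{"fingers":0.9,"dx":0.22,"dy":-0.094,"dz":0.05,"rx":0,"ry":0,"rz":-0.1},{"fingers":0.9,"dx":0.32,"dy":-0.137,"dz":0.075,"rx":0,"ry":0,"rz":-0.145},{"fingers":0.9,"dx":0.363,"dy":-0.155,"dz":0.084,"rx":0,"ry":0,"rz":-0.165},{"fingers":0.9,"dx":0.363,"dy":-0.155,"dz":0.084,"rx":0,"ry":0,"rz":-0.165}]}}

```text
clock: 5.82
ee_pos: [477.2, 110.8, 109.6]
eef_rot: [0.376, 0.927, -0.0, -0.0]
wrist_force: [0.1, 0.0, 0.4]
gripper_width: 21.7
grip_force: 15.0
```

```bash
python3 -c "
from plan import *
plan([(476.9,111.2,50,2.372),(476.9,111.2,20.5,2.372)])
c=bot.read_camera('side');t=bot.read_camera('top')
pickle.dump(dict(side=c,top=t),open('cam1.pkl','wb'))
cv2.imwrite('pics/s1.png',np.hstack([crop(t,410,185,60,70,5),cv2.resize(crop(c,240,235,110,70,5),None,fx=1,fy=1)[:, :150*0+550][:, :0] if 0 else crop(c,345,310,75,70,5)]))
"
```

```text
at [477.2 110.8 109.6] theta 2.371 q6 -0.71 w 21.7 F [0.1 0.  0.4] t 5.8
(476.9, 111.2, 50, 2.372) 1 {'dx': 0.002, 'dz': 0.199}
(476.9, 111.2, 20.5, 2.372) 1 {'dz': 0.098}
```

View pics/s1.png

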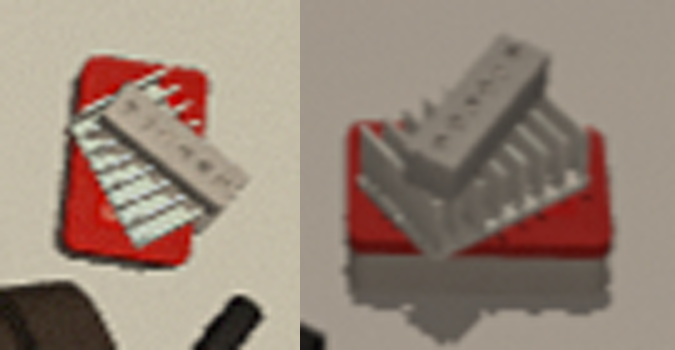

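The connector block now lies clear on the fins. Its top-face corners in the top crop are about (125,88), (251,179), (220,208), (102,117). In the side crop they are (205,35), (250,53), (150,165), (105,145). Now I'll lower the relay and release it.

Request:
{"method": "move_arm", "body": {"deltas": [{"fingers":0.9,"dx":0.001,"dy":0,"dz":0.1,"rx":0,"ry":0,"rz":0},{"fingers":0.9,"dx":0.001,"dy":0,"dz":0.2,"rx":0,"ry":0,"rz":0},{"fingers":0.9,"dx":0.001,"dy":0,"dz":0.26,"rx":0,"ry":0,"rz":0},{"fingers":0.9,"dx":0.001,"dy":0,"dz":0.298,"rx":0,"ry":0,"rz":0},{"fingers":0.9,"dx":0.001,"dy":0,"dz":0.298,"rx":0,"ry":0,"rz":0}]}}

```text
clock: 6.55
ee_pos: [477.1, 110.4, 20.0]
eef_rot: [0.376, 0.927, -0.0, -0.0]
wrist_force: [-0.5, -0.1, -0.9]
gripper_width: 21.9
grip_force: 15.0
```

Run:
```python
from plan import *
plan([(477,111,20,2.372)])
d=pickle.load(open("cam1.pkl","rb"))
for n,o,q in(("top",(410,185),[(125,88),(251,179),(220,208),(102,117)]),("side",(345,310),[(205,35),(250,53),(150,165),(105,145)])):
    X=back(d[n],(np.array(q)+.5)/5-.5+o,66)[:,:2]; e=np.diff(np.vstack([X,X[:1]]),axis=0)
    print(n,X.mean(0).round(1),np.linalg.norm(e,axis=1).round(1),np.arctan2(e[:,1],e[:,0]).round(3))
```

```text
at [477.1 110.4  20. ] theta 2.37 q6 -0.71 w 21.9 F [-0.5 -0.1 -0.9] t 6.5
(477, 111, 20, 2.372) 1 {'dx': 0.002, 'dy': 0.001}
top [624.6 -70. ] [59.9 17.  57.3 14.9] [-2.24   2.288  0.87  -0.704]
side [626.5 -71.3] [15.5 58.5 15.3 58.2] [-0.691 -2.317  2.43   0.828]
```

Request:
{"method": "move_arm", "body": {"deltas": [{"fingers":0.2,"dx":0,"dy":0,"dz":0,"rx":0,"ry":0,"rz":0},{"fingers":0,"dx":0,"dy":0,"dz":0,"rx":0,"ry":0,"rz":0},{"fingers":0,"dx":0,"dy":0,"dz":0,"rx":0,"ry":0,"rz":0},{"fingers":0,"dx":0,"dy":0,"dz":0,"rx":0,"ry":0,"rz":0},{"fingers":0,"dx":0,"dy":0,"dz":0,"rx":0,"ry":0,"rz":0}]}}

```text
clock: 7.18
ee_pos: [476.7, 110.9, 20.5]
eef_rot: [0.375, 0.927, 0.0, 0.0]
wrist_force: [-0.1, -0.9, 0.6]
gripper_width: 47.7
grip_force: 0.0
```

Request:
{"method": "move_arm", "body": {"deltas": [{"fingers":0,"dx":0,"dy":0,"dz":-0.1,"rx":0,"ry":0,"rz":0},{"fingers":0,"dx":0,"dy":0,"dz":-0.25,"rx":0,"ry":0,"rz":0},{"fingers":0,"dx":0,"dy":0,"dz":-0.4,"rx":0,"ry":0,"rz":0},{"fingers":0,"dx":0,"dy":0,"dz":-0.48,"rx":0,"ry":0,"rz":0},{"fingers":0,"dx":0,"dy":0,"dz":-0.48,"rx":0,"ry":0,"rz":0}]}}

```text
clock: 7.8
ee_pos: [477.2, 111.0, 165.8]
eef_rot: [0.375, 0.927, 0.001, 0.001]
wrist_force: [0.1, 0.3, -1.4]
gripper_width: 47.6
grip_force: 0.0
```

```bash
python3 -c "
from plan import *
plan([(625.5,-70.7,140,.856),(625.5,-70.7,66,.856),(625.5,-70.7,150,.856),(623.9,196.6,110,-.13)])
"
```

```text
at [477.2 111.  165.8] theta 2.372 q6 -0.71 w 47.6 F [ 0.1  0.3 -1.4] t 7.8
(625.5, -70.7, 140, 0.856) 1 {'dx': -0.388, 'dy': -0.046, 'dz': 0.044, 'rx': 0.001, 'rz': 0.241}
(625.5, -70.7, 140, 0.856) 2 {'dx': -0.313, 'dy': 0.233, 'dz': 0.043, 'rx': 0.001, 'rz': 0.241}
(625.5, -70.7, 66, 0.856) 1 {'dz': 0.247, 'rx': -0.001, 'ry': 0.001, 'rz': 0.001}
(625.5, -70.7, 150, 0.856) 1 {'dz': -0.28}
(623.9, 196.6, 110, -0.13) 1 {'dx': 0.334, 'dy': -0.294, 'dz': 0.067, 'rz': 0.157}
(623.9, 196.6, 110, -0.13) 2 {'dx': 0.155, 'dy': -0.418, 'dz': 0.067, 'rz': 0.157}
```

Request:
{"method": "move_arm", "body": {"deltas": [{"fingers":0,"dx":-0.388,"dy":-0.046,"dz":0.044,"rx":0,"ry":0,"rz":0.241},{"fingers":0,"dx":-0.388,"dy":-0.046,"dz":0.044,"rx":0,"ry":0,"rz":0.241},{"fingers":0,"dx":-0.388,"dy":-0.046,"dz":0.044,"rx":0,"ry":0,"rz":0.241},{"fingers":0,"dx":-0.388,"dy":-0.046,"dz":0.044,"rx":0,"ry":0,"rz":0.241},{"fingers":0,"dx":-0.388,"dy":-0.046,"dz":0.044,"rx":0,"ry":0,"rz":0.241}]}}

```text
clock: 8.43
ee_pos: [550.2, 19.9, 149.8]
eef_rot: [0.691, 0.723, -0.001, -0.001]
wrist_force: [-0.5, 0.1, -0.1]
gripper_width: 47.5
grip_force: 0.0
```

Request:
{"method": "move_arm", "body": {"deltas": [{"fingers":0,"dx":-0.313,"dy":0.233,"dz":0.043,"rx":0,"ry":0,"rz":0.241},{"fingers":0,"dx":-0.313,"dy":0.233,"dz":0.043,"rx":0,"ry":0,"rz":0.241},{"fingers":0,"dx":-0.313,"dy":0.233,"dz":0.043,"rx":0,"ry":0,"rz":0.241},{"fingers":0,"dx":-0.313,"dy":0.233,"dz":0.043,"rx":0,"ry":0,"rz":0.241},{"fingers":0,"dx":-0.313,"dy":0.233,"dz":0.043,"rx":0,"ry":0,"rz":0.241}]}}

```text
clock: 9.05
ee_pos: [624.4, -70.6, 137.5]
eef_rot: [0.908, 0.418, -0.0, -0.0]
wrist_force: [-0.5, -0.3, 0.2]
gripper_width: 47.2
grip_force: 0.0
```

```bash
python3 -c "
from plan import *
plan([(625.5,-70.7,66,.856)])
c=bot.read_camera('side');t=bot.read_camera('top')
cv2.imwrite('pics/s2.png',np.hstack([crop(c,330,250,90,110,4),crop(t,315,255,75,110,4)]))
"
```

```text
at [624.4 -70.6 137.5] theta 0.862 q6 0.49 w 47.2 F [-0.5 -0.3  0.2] t 9.1
(625.5, -70.7, 66, 0.856) 1 {'dx': 0.002, 'dy': 0.003, 'dz': 0.238, 'rz': 0.002}
```

View pics/s2.png

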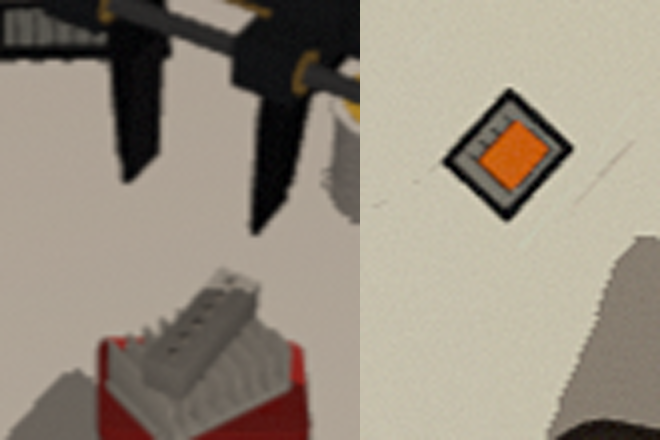

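The relay is inside its tray, flat, at crop (515,155). The fingers straddle the connector. Descend, grip.

Request:
{"method": "move_arm", "body": {"deltas": [{"fingers":0,"dx":0.002,"dy":0.002,"dz":0.1,"rx":0,"ry":0,"rz":0.002},{"fingers":0,"dx":0.002,"dy":0.002,"dz":0.18,"rx":0,"ry":0,"rz":0.002},{"fingers":0,"dx":0.002,"dy":0.002,"dz":0.24,"rx":0,"ry":0,"rz":0.002},{"fingers":0,"dx":0.002,"dy":0.002,"dz":0.24,"rx":0,"ry":0,"rz":0.002},{"fingers":0.3,"dx":0.002,"dy":0.002,"dz":0.24,"rx":0,"ry":0,"rz":0.002}]}}

```text
clock: 9.78
ee_pos: [625.9, -70.7, 67.0]
eef_rot: [0.91, 0.414, 0.0, 0.0]
wrist_force: [-0.5, -0.0, 0.7]
gripper_width: 42.2
grip_force: 0.0
```

Request:
{"method": "move_arm", "body": {"deltas": [{"fingers":0.5,"dx":0,"dy":0,"dz":0,"rx":0,"ry":0,"rz":0},{"fingers":0.9,"dx":0,"dy":0,"dz":0,"rx":0,"ry":0,"rz":0},{"fingers":0.9,"dx":0,"dy":0,"dz":0,"rx":0,"ry":0,"rz":0},{"fingers":0.9,"dx":0,"dy":0,"dz":0,"rx":0,"ry":0,"rz":0},{"fingers":0.9,"dx":0,"dy":0,"dz":0,"rx":0,"ry":0,"rz":0}], "grip_force": 20}}

```text
clock: 10.4
ee_pos: [625.7, -70.7, 66.8]
eef_rot: [0.911, 0.413, 0.0, 0.0]
wrist_force: [-1.6, 0.3, 5.7]
gripper_width: 17.8
grip_force: 20.0
```

Request:
{"method": "move_arm", "body": {"deltas": [{"fingers":0.9,"dx":0,"dy":0,"dz":-0.04,"rx":0,"ry":0,"rz":0},{"fingers":0.9,"dx":0,"dy":0,"dz":-0.12,"rx":0,"ry":0,"rz":0},{"fingers":0.9,"dx":0,"dy":0,"dz":-0.2,"rx":0,"ry":0,"rz":0},{"fingers":0.9,"dx":0,"dy":0,"dz":-0.27,"rx":0,"ry":0,"rz":0},{"fingers":0.9,"dx":0,"dy":0,"dz":-0.27,"rx":0,"ry":0,"rz":0}]}}

```text
clock: 11.02
ee_pos: [626.1, -70.7, 149.1]
eef_rot: [0.911, 0.413, 0.001, 0.001]
wrist_force: [-1.0, 1.3, 0.0]
gripper_width: 17.6
grip_force: 20.0
```

Request:
{"method": "move_arm", "body": {"deltas": [{"fingers":0.9,"dx":0.08,"dy":-0.07,"dz":0.01,"rx":0,"ry":0,"rz":0.04},{"fingers":0.9,"dx":0.2,"dy":-0.176,"dz":0.04,"rx":0,"ry":0,"rz":0.095},{"fingers":0.9,"dx":0.29,"dy":-0.255,"dz":0.06,"rx":0,"ry":0,"rz":0.14},{"fingers":0.9,"dx":0.334,"dy":-0.294,"dz":0.067,"rx":0,"ry":0,"rz":0.157},{"fingers":0.9,"dx":0.334,"dy":-0.294,"dz":0.067,"rx":0,"ry":0,"rz":0.157}]}}

```text
clock: 11.65
ee_pos: [624.6, 63.9, 126.2]
eef_rot: [0.984, 0.179, -0.001, -0.0]
wrist_force: [-0.7, -0.3, 0.2]
gripper_width: 17.8
grip_force: 20.0
```

Request:
{"method": "move_arm", "body": {"deltas": [{"fingers":0.9,"dx":0.035,"dy":-0.095,"dz":0.015,"rx":0,"ry":0,"rz":0.035},{"fingers":0.9,"dx":0.093,"dy":-0.25,"dz":0.04,"rx":0,"ry":0,"rz":0.095},{"fingers":0.9,"dx":0.135,"dy":-0.365,"dz":0.06,"rx":0,"ry":0,"rz":0.14},{"fingers":0.9,"dx":0.155,"dy":-0.418,"dz":0.067,"rx":0,"ry":0,"rz":0.157},{"fingers":0.9,"dx":0.155,"dy":-0.418,"dz":0.067,"rx":0,"ry":0,"rz":0.157}]}}

```text
clock: 12.28
ee_pos: [624.6, 196.6, 106.5]
eef_rot: [0.998, -0.066, -0.0, 0.0]
wrist_force: [0.3, 0.1, -1.0]
gripper_width: 17.9
grip_force: 20.0
```

```bash
python3 -c "
from plan import *
plan([(623.9,196.6,50,-.13),(623.9,196.6,19.5,-.13)])
c=bot.read_camera('side');t=bot.read_camera('top')
pickle.dump(dict(side=c,top=t),open('cam2.pkl','wb'))
cv2.imwrite('pics/s3.png',np.hstack([crop(t,410,185,60,60,5),crop(c,350,315,65,60,5)]))
"
```

```text
at [624.6 196.6 106.5] theta -0.132 q6 1.91 w 17.9 F [ 0.3  0.1 -1. ] t 12.3
(623.9, 196.6, 50, -0.13) 1 {'dx': -0.002, 'dz': 0.188, 'rz': -0.001}
(623.9, 196.6, 19.5, -0.13) 1 {'dz': 0.102}
```

View pics/s3.png

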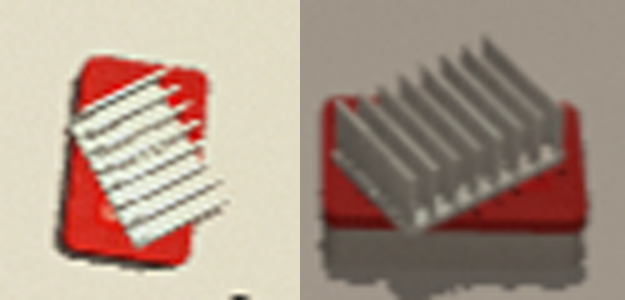

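The heat sink sits on the tin. Its base corners in the side crop are left (32,158), front (110,235) and right (263,160). In the top crop they are (70,128) and (137,247), with fins running down-left. Lower the connector and calculate.

Request:
{"method": "move_arm", "body": {"deltas": [{"fingers":0.9,"dx":-0.002,"dy":0,"dz":0.1,"rx":0,"ry":0,"rz":0},{"fingers":0.9,"dx":-0.002,"dy":0,"dz":0.19,"rx":0,"ry":0,"rz":0},{"fingers":0.9,"dx":-0.002,"dy":0,"dz":0.25,"rx":0,"ry":0,"rz":0},{"fingers":0.9,"dx":-0.002,"dy":0,"dz":0.288,"rx":0,"ry":0,"rz":0},{"fingers":0.9,"dx":-0.002,"dy":0,"dz":0.288,"rx":0,"ry":0,"rz":0}]}}

```text
clock: 13.0
ee_pos: [624.3, 196.3, 20.5]
eef_rot: [0.998, -0.067, -0.0, 0.0]
wrist_force: [0.7, -0.5, -0.2]
gripper_width: 17.6
grip_force: 20.0
```

Run:
```python
from plan import *
plan([(623.9,196.6,19.5,-.13)])
d=pickle.load(open("cam2.pkl","rb"))
f=lambda n,o,q,z: back(d[n],(np.array(q)+.5)/5-.5+np.array(o),z)[:,:2]
X=f("side",(350,315),[(32,158),(110,235),(263,160)],27)
T=f("top",(410,185),[(70,128),(137,247)],29)
U=f("top",(410,185),[(165,68),(226,182)],51)
for n,a,b in(("side short",X[0],X[1]),("side long",X[1],X[2]),("side diag",X[0],X[2]),("top",T[0],T[1]),("top diag",T[0],U[1])):
    e=b-a; print(n,((a+b)/2).round(1),np.linalg.norm(e).round(1),np.arctan2(e[1],e[0]).round(3))
print(X.round(1),T.round(1),U.round(1))
# silhouette fit, top view: bright / non-red pixels over tin+bench
for n,(u,v) in(("top",(410,185)),("side",(350,315))):
    p=d[n]["pixels"][v:v+60,u:u+65]; print(n,p[30,30],p[5,5])
```

```text
at [624.3 196.3  20.5] theta -0.135 q6 1.91 w 17.6 F [ 0.7 -0.5 -0.2] t 13.0
(623.9, 196.6, 19.5, -0.13) 1 {'dx': -0.001, 'dy': -0.001, 'dz': 0.003, 'rz': -0.002}
side short [600.2 -80.6] 39.3 -1.1
side long [635.6 -85.9] 58.2 0.431
side diag [626.6 -68.4] 71.5 -0.151
top [616.4 -51.5] 55.2 -2.684
top diag [627.3 -66.7] 61.5 -2.037
[[591.3 -63. ]
 [609.1 -98.1]
 [662.  -73.8]] [[641.2 -39.2]
 [591.6 -63.7]] [[660.1 -72.8]
 [613.5 -94.2]]
top [202 200 177] [225 219 198]
side [130 123 113] [160 149 137]
```

Heat sink: centre (626.6,-68), long side at 0.445 rad, both views agree. Release the connector and rise.

Request:
{"method": "move_arm", "body": {"deltas": [{"fingers":0.9,"dx":0,"dy":0,"dz":0.004,"rx":0,"ry":0,"rz":0},{"fingers":0.9,"dx":0,"dy":0,"dz":0.004,"rx":0,"ry":0,"rz":0},{"fingers":0.3,"dx":0,"dy":0,"dz":0.004,"rx":0,"ry":0,"rz":0},{"fingers":0,"dx":0,"dy":0,"dz":0.004,"rx":0,"ry":0,"rz":0},{"fingers":0,"dx":0,"dy":0,"dz":0.004,"rx":0,"ry":0,"rz":0}]}}

```text
clock: 13.62
ee_pos: [624.2, 196.7, 19.6]
eef_rot: [0.998, -0.067, 0.0, 0.0]
wrist_force: [0.8, 1.0, -0.4]
gripper_width: 42.6
grip_force: 0.0
```

Request:
{"method": "move_arm", "body": {"deltas": [{"fingers":0,"dx":0,"dy":0,"dz":-0.08,"rx":0,"ry":0,"rz":0},{"fingers":0,"dx":0,"dy":0,"dz":-0.2,"rx":0,"ry":0,"rz":0},{"fingers":-0.5,"dx":0,"dy":0,"dz":-0.35,"rx":0,"ry":0,"rz":0},{"fingers":-0.5,"dx":0,"dy":0,"dz":-0.4,"rx":0,"ry":0,"rz":0},{"fingers":-0.5,"dx":0,"dy":0,"dz":-0.4,"rx":0,"ry":0,"rz":0}]}}

```text
clock: 14.25
ee_pos: [624.3, 196.7, 140.0]
eef_rot: [0.998, -0.067, 0.001, -0.0]
wrist_force: [-0.2, 0.4, 0.5]
gripper_width: 69.7
grip_force: 0.0
```

```bash
python3 -c "
from plan import *
plan([(626.6,-68,120,.445),(626.6,-68,42,.445)])
"
```

```text
at [624.3 196.7 140. ] theta -0.135 q6 1.91 w 69.7 F [-0.2  0.4  0.5] t 14.2
(626.6, -68, 120, 0.445) 1 {'dx': 0.063, 'dy': 0.437, 'dz': 0.033, 'rz': -0.092}
(626.6, -68, 120, 0.445) 2 {'dx': -0.064, 'dy': 0.437, 'dz': 0.033, 'rz': -0.092}
(626.6, -68, 42, 0.445) 1 {'dz': 0.26, 'rz': -0.001}
```

Request:
{"method": "move_arm", "body": {"deltas": [{"fingers":-0.5,"dx":0.063,"dy":0.437,"dz":0.033,"rx":0,"ry":0,"rz":-0.092},{"fingers":-0.5,"dx":0.063,"dy":0.437,"dz":0.033,"rx":0,"ry":0,"rz":-0.092},{"fingers":-0.5,"dx":0.063,"dy":0.437,"dz":0.033,"rx":0,"ry":0,"rz":-0.092},{"fingers":-0.5,"dx":0.063,"dy":0.437,"dz":0.033,"rx":0,"ry":0,"rz":-0.092},{"fingers":-0.5,"dx":0.063,"dy":0.437,"dz":0.033,"rx":0,"ry":0,"rz":-0.092}]}}

```text
clock: 14.88
ee_pos: [625.1, 65.4, 129.0]
eef_rot: [0.997, 0.077, -0.0, -0.0]
wrist_force: [-0.2, 0.4, 1.2]
gripper_width: 71.4
grip_force: 0.0
```

Request:
{"method": "move_arm", "body": {"deltas": [{"fingers":-0.5,"dx":-0.064,"dy":0.437,"dz":0.033,"rx":0,"ry":0,"rz":-0.092},{"fingers":-0.5,"dx":-0.064,"dy":0.437,"dz":0.033,"rx":0,"ry":0,"rz":-0.092},{"fingers":-0.5,"dx":-0.064,"dy":0.437,"dz":0.033,"rx":0,"ry":0,"rz":-0.092},{"fingers":-0.5,"dx":-0.064,"dy":0.437,"dz":0.033,"rx":0,"ry":0,"rz":-0.092},{"fingers":-0.5,"dx":-0.064,"dy":0.437,"dz":0.033,"rx":0,"ry":0,"rz":-0.092}]}}

```text
clock: 15.5
ee_pos: [626.5, -66.4, 119.8]
eef_rot: [0.975, 0.22, 0.0, -0.0]
wrist_force: [0.8, 0.1, 0.6]
gripper_width: 71.3
grip_force: 0.0
```

```bash
python3 -c "
from plan import *
plan([(626.6,-68,42,.445)])
c=bot.read_camera('side');t=bot.read_camera('top')
cv2.imwrite('pics/s4.png',np.hstack([crop(c,330,260,90,105,4),crop(t,270,175,75,105,4)]))
"
```

```text
at [626.5 -66.4 119.8] theta 0.444 q6 0.92 w 71.3 F [0.8 0.1 0.6] t 15.5
(626.6, -68, 42, 0.445) 1 {'dx': -0.002, 'dy': 0.005, 'dz': 0.259}
```

View pics/s4.png

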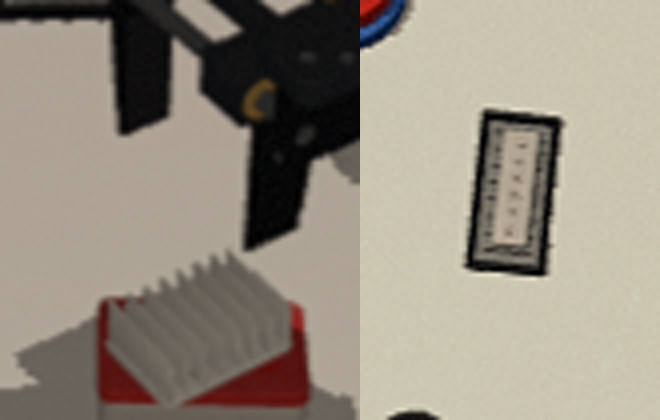

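The connector lies flat inside its tray at crop (515,190), and the fingers line up with the fin ends. Descend and grip the heat sink.

Request:
{"method": "move_arm", "body": {"deltas": [{"fingers":-0.5,"dx":-0.002,"dy":0.004,"dz":0.1,"rx":0,"ry":0,"rz":0},{"fingers":-0.5,"dx":-0.002,"dy":0.004,"dz":0.2,"rx":0,"ry":0,"rz":0},{"fingers":-0.5,"dx":-0.002,"dy":0.004,"dz":0.26,"rx":0,"ry":0,"rz":0},{"fingers":-0.5,"dx":-0.002,"dy":0.004,"dz":0.26,"rx":0,"ry":0,"rz":0},{"fingers":-0.2,"dx":-0.002,"dy":0.004,"dz":0.26,"rx":0,"ry":0,"rz":0}]}}

```text
clock: 16.23
ee_pos: [626.9, -69.5, 42.6]
eef_rot: [0.976, 0.22, 0.001, 0.0]
wrist_force: [0.4, 0.1, -0.3]
gripper_width: 65.6
grip_force: 0.0
```

Request:
{"method": "move_arm", "body": {"deltas": [{"fingers":0,"dx":0,"dy":0,"dz":0,"rx":0,"ry":0,"rz":0},{"fingers":0.5,"dx":0,"dy":0,"dz":0,"rx":0,"ry":0,"rz":0},{"fingers":0.5,"dx":0,"dy":0,"dz":0,"rx":0,"ry":0,"rz":0},{"fingers":0.5,"dx":0,"dy":0,"dz":0,"rx":0,"ry":0,"rz":0},{"fingers":0.5,"dx":0,"dy":0,"dz":0,"rx":0,"ry":0,"rz":0}], "grip_force": 25}}

```text
clock: 16.85
ee_pos: [626.6, -69.7, 42.2]
eef_rot: [0.976, 0.22, 0.0, 0.0]
wrist_force: [-0.5, -0.1, 5.6]
gripper_width: 39.5
grip_force: 26.3
```

```bash
python3 -c "
from plan import *
plan([(626.6,-68,120,.445),(356.5,308.1,100,2.83),(356.5,308.1,19,2.83)])
"
```

```text
at [626.6 -69.7  42.2] theta 0.443 q6 0.91 w 39.5 F [-0.5 -0.1  5.6] t 16.9
(626.6, -68, 120, 0.445) 1 {'dx': 0.003, 'dy': -0.005, 'dz': -0.259, 'rz': -0.001}
(356.5, 308.1, 100, 2.83) 1 {'dx': -0.09, 'dy': -0.507, 'dz': 0.022, 'rz': -0.253}
(356.5, 308.1, 100, 2.83) 2 {'dx': 0.298, 'dy': -0.419, 'dz': 0.022, 'rz': -0.253}
(356.5, 308.1, 100, 2.83) 3 {'dx': 0.508, 'dy': -0.081, 'dz': 0.022, 'rz': -0.253}
(356.5, 308.1, 19, 2.83) 1 {'dz': 0.27}
```

Request:
{"method": "move_arm", "body": {"deltas": [{"fingers":0.5,"dx":0,"dy":0,"dz":-0.03,"rx":0,"ry":0,"rz":0},{"fingers":0.5,"dx":0,"dy":0,"dz":-0.1,"rx":0,"ry":0,"rz":0},{"fingers":0.5,"dx":0,"dy":0,"dz":-0.2,"rx":0,"ry":0,"rz":0},{"fingers":0.5,"dx":0,"dy":0,"dz":-0.26,"rx":0,"ry":0,"rz":0},{"fingers":0.5,"dx":0,"dy":0,"dz":-0.26,"rx":0,"ry":0,"rz":0}]}}

```text
clock: 17.48
ee_pos: [626.8, -69.7, 120.9]
eef_rot: [0.976, 0.22, 0.001, 0.001]
wrist_force: [0.6, 0.5, -1.2]
gripper_width: 39.3
grip_force: 26.3
```

Request:
{"method": "move_arm", "body": {"deltas": [{"fingers":0.5,"dx":-0.018,"dy":-0.1,"dz":0.004,"rx":0,"ry":0,"rz":-0.05},{"fingers":0.5,"dx":-0.036,"dy":-0.2,"dz":0.009,"rx":0,"ry":0,"rz":-0.1},{"fingers":0.5,"dx":-0.054,"dy":-0.304,"dz":0.013,"rx":0,"ry":0,"rz":-0.152},{"fingers":0.5,"dx":-0.072,"dy":-0.41,"dz":0.018,"rx":0,"ry":0,"rz":-0.205},{"fingers":0.5,"dx":-0.09,"dy":-0.507,"dz":0.022,"rx":0,"ry":0,"rz":-0.253}]}}

```text
clock: 18.1
ee_pos: [535.6, 57.1, 112.0]
eef_rot: [0.813, 0.582, -0.001, -0.0]
wrist_force: [1.1, -0.4, 0.2]
gripper_width: 39.3
grip_force: 26.3
```

Request:
{"method": "move_arm", "body": {"deltas": [{"fingers":0.5,"dx":0.06,"dy":-0.084,"dz":0.004,"rx":0,"ry":0,"rz":-0.051},{"fingers":0.5,"dx":0.12,"dy":-0.168,"dz":0.009,"rx":0,"ry":0,"rz":-0.101},{"fingers":0.5,"dx":0.179,"dy":-0.252,"dz":0.013,"rx":0,"ry":0,"rz":-0.152},{"fingers":0.5,"dx":0.239,"dy":-0.336,"dz":0.018,"rx":0,"ry":0,"rz":-0.203},{"fingers":0.5,"dx":0.298,"dy":-0.419,"dz":0.022,"rx":0,"ry":0,"rz":-0.253}]}}

```text
clock: 18.73
ee_pos: [446.0, 182.4, 105.5]
eef_rot: [0.524, 0.852, -0.001, -0.001]
wrist_force: [0.2, 0.4, -0.3]
gripper_width: 39.6
grip_force: 26.3
```

Request:
{"method": "move_arm", "body": {"deltas": [{"fingers":0.5,"dx":0.127,"dy":-0.02,"dz":0.005,"rx":0,"ry":0,"rz":-0.063},{"fingers":0.5,"dx":0.27,"dy":-0.043,"dz":0.011,"rx":0,"ry":0,"rz":-0.12},{"fingers":0.5,"dx":0.4,"dy":-0.064,"dz":0.016,"rx":0,"ry":0,"rz":-0.18},{"fingers":0.5,"dx":0.508,"dy":-0.081,"dz":0.022,"rx":0,"ry":0,"rz":-0.235},{"fingers":0.5,"dx":0.508,"dy":-0.081,"dz":0.022,"rx":0,"ry":0,"rz":-0.253}]}}

```text
clock: 19.35
ee_pos: [355.8, 308.4, 98.9]
eef_rot: [0.153, 0.988, -0.001, -0.001]
wrist_force: [-0.1, 0.2, -0.3]
gripper_width: 39.6
grip_force: 26.3
```

```bash
python3 -c "
from plan import *
plan([(356.5,308.1,50,2.83),(356.5,308.1,18.8,2.83)])
c=bot.read_camera('side');t=bot.read_camera('top')
pickle.dump(dict(side=c,top=t),open('cam3.pkl','wb'))
cv2.imwrite('pics/s5.png',np.hstack([crop(t,410,185,60,60,5),crop(c,350,315,65,60,5),]))
# automatic tin fit: red mask
V=[t,c];rois=[(405,185),(345,310)]
ms=[]
for k,(u,v) in zip(V,rois):
    p=k['pixels'][v:v+75,u:u+75].astype(int); m=(p[...,0]>1.8*p[...,1])&(p[...,0]>60)
    n,l,s,_=cv2.connectedComponentsWithStats(np.uint8(m)); i=1+s[1:,4].argmax(); ms.append(l==i); print(s[i])
    X=back(k,np.argwhere(l==i)[:,::-1]+[u,v],27)[:,:2]; print(cv2.minAreaRect(np.float32(X)))
"
```

```text
at [355.8 308.4  98.9] theta 2.834 q6 -0.69 w 39.6 F [-0.1  0.2 -0.3] t 19.4
(356.5, 308.1, 50, 2.83) 1 {'dx': -0.003, 'dz': 0.163, 'rz': 0.001}
(356.5, 308.1, 18.8, 2.83) 1 {'dz': 0.104}
[ 17  11  29  42 977]
((627.5966186523438, -65.14668273925781), (51.82633972167969, 82.43240356445312), 80.18814086914062)
[   9   25   53   27 1320]
((627.507568359375, -70.89482116699219), (55.97076416015625, 80.29586791992188), 80.51508331298828)
```

View pics/s5.png

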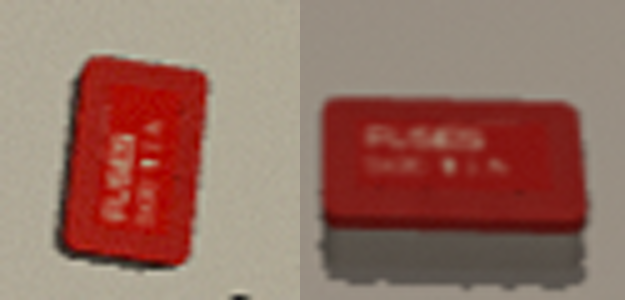

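The tin is centred near (627.5,-66.5) with its 52 mm axis at 1.40 rad. The top-view rectangle, 51.8 x 82.4, matches its size. Lower the heat sink and release.

Request:
{"method": "move_arm", "body": {"deltas": [{"fingers":0.5,"dx":-0.003,"dy":0,"dz":0.1,"rx":0,"ry":0,"rz":0},{"fingers":0.5,"dx":-0.003,"dy":0,"dz":0.18,"rx":0,"ry":0,"rz":0},{"fingers":0.5,"dx":-0.003,"dy":0,"dz":0.24,"rx":0,"ry":0,"rz":0},{"fingers":0.5,"dx":-0.003,"dy":0,"dz":0.265,"rx":0,"ry":0,"rz":0},{"fingers":0.5,"dx":-0.003,"dy":0,"dz":0.265,"rx":0,"ry":0,"rz":0}]}}

```text
clock: 20.08
ee_pos: [358.3, 306.8, 20.1]
eef_rot: [0.157, 0.988, -0.0, -0.0]
wrist_force: [0.5, -0.3, -1.0]
gripper_width: 39.4
grip_force: 25.8
```

Request:
{"method": "move_arm", "body": {"deltas": [{"fingers":0.5,"dx":0,"dy":0,"dz":0.002,"rx":0,"ry":0,"rz":0},{"fingers":0,"dx":0,"dy":0,"dz":0.002,"rx":0,"ry":0,"rz":0},{"fingers":-0.3,"dx":0,"dy":0,"dz":0.002,"rx":0,"ry":0,"rz":0},{"fingers":-0.3,"dx":0,"dy":0,"dz":0.002,"rx":0,"ry":0,"rz":0},{"fingers":-0.3,"dx":0,"dy":0,"dz":0.002,"rx":0,"ry":0,"rz":0}]}}

```text
clock: 20.7
ee_pos: [358.4, 307.1, 19.9]
eef_rot: [0.156, 0.988, 0.0, 0.0]
wrist_force: [-0.2, 0.7, 0.1]
gripper_width: 61.4
grip_force: 0.0
```

Request:
{"method": "move_arm", "body": {"deltas": [{"fingers":-0.3,"dx":0,"dy":0,"dz":-0.08,"rx":0,"ry":0,"rz":0},{"fingers":-0.3,"dx":0,"dy":0,"dz":-0.2,"rx":0,"ry":0,"rz":0},{"fingers":-0.7,"dx":0,"dy":0,"dz":-0.3,"rx":0,"ry":0,"rz":0},{"fingers":-0.7,"dx":0,"dy":0,"dz":-0.35,"rx":0,"ry":0,"rz":0},{"fingers":-0.7,"dx":0,"dy":0,"dz":-0.35,"rx":0,"ry":0,"rz":0}]}}

```text
clock: 21.32
ee_pos: [358.6, 307.3, 125.6]
eef_rot: [0.156, 0.988, 0.001, 0.001]
wrist_force: [0.5, 0.2, -0.2]
gripper_width: 79.9
grip_force: 0.0
```

```bash
python3 -c "
from plan import *
plan([(627.5,-66.5,110,2.97),(627.5,-66.5,16,2.97)])
"
```

```text
at [358.6 307.3 125.6] theta 2.828 q6 -0.69 w 79.9 F [ 0.5  0.2 -0.2] t 21.3
(627.5, -66.5, 110, 2.97) 1 {'dx': -0.619, 'dy': -0.454, 'dz': 0.026, 'rz': -0.023}
(627.5, -66.5, 110, 2.97) 2 {'dx': -0.584, 'dy': -0.498, 'dz': 0.026, 'rz': -0.023}
(627.5, -66.5, 16, 2.97) 1 {'dz': 0.313, 'rz': 0.001}
```

Request:
{"method": "move_arm", "body": {"deltas": [{"fingers":-0.6,"dx":-0.619,"dy":-0.454,"dz":0.026,"rx":0,"ry":0,"rz":-0.023},{"fingers":-0.6,"dx":-0.619,"dy":-0.454,"dz":0.026,"rx":0,"ry":0,"rz":-0.023},{"fingers":-0.6,"dx":-0.619,"dy":-0.454,"dz":0.026,"rx":0,"ry":0,"rz":-0.023},{"fingers":-0.6,"dx":-0.619,"dy":-0.454,"dz":0.026,"rx":0,"ry":0,"rz":-0.023},{"fingers":-0.6,"dx":-0.619,"dy":-0.454,"dz":0.026,"rx":0,"ry":0,"rz":-0.023}]}}

```text
clock: 21.95
ee_pos: [493.9, 118.0, 115.7]
eef_rot: [0.122, 0.992, -0.0, -0.001]
wrist_force: [-1.2, 0.7, -0.1]
gripper_width: 76.5
grip_force: 0.0
```

Request:
{"method": "move_arm", "body": {"deltas": [{"fingers":-0.6,"dx":-0.584,"dy":-0.498,"dz":0.026,"rx":0,"ry":0,"rz":-0.023},{"fingers":-0.6,"dx":-0.584,"dy":-0.498,"dz":0.026,"rx":0,"ry":0,"rz":-0.023},{"fingers":-0.6,"dx":-0.584,"dy":-0.498,"dz":0.026,"rx":0,"ry":0,"rz":-0.023},{"fingers":-0.6,"dx":-0.584,"dy":-0.498,"dz":0.026,"rx":0,"ry":0,"rz":-0.023},{"fingers":-0.6,"dx":-0.584,"dy":-0.498,"dz":0.026,"rx":0,"ry":0,"rz":-0.023}]}}

```text
clock: 22.58
ee_pos: [627.7, -68.1, 107.7]
eef_rot: [0.086, 0.996, -0.0, -0.001]
wrist_force: [-0.4, 0.7, -0.5]
gripper_width: 76.3
grip_force: 0.0
```

```bash
python3 -c "
from plan import *
plan([(627.5,-66.5,16,2.97)])
c=bot.read_camera('side');t=bot.read_camera('top')
cv2.imwrite('pics/s6.png',np.hstack([crop(c,330,260,90,105,4),crop(t,215,305,85,105,4)]))
"
```

```text
at [627.7 -68.1 107.7] theta 2.97 q6 -1.61 w 76.3 F [-0.4  0.7 -0.5] t 22.6
(627.5, -66.5, 16, 2.97) 1 {'dx': 0.001, 'dy': 0.005, 'dz': 0.306}
```

View pics/s6.png

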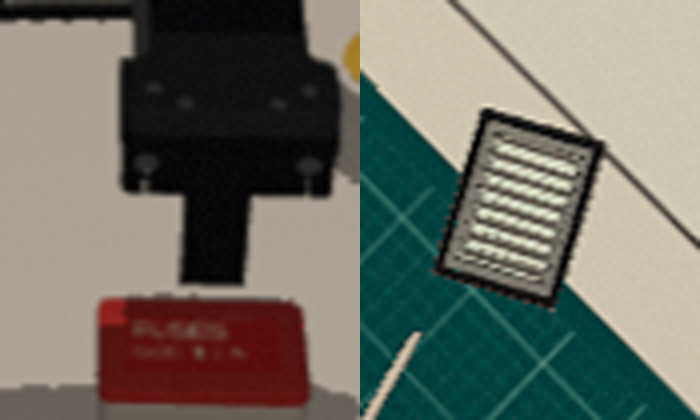

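The heat sink lies flat in its tray at crop (520,205), and the gripper is lined up across the tin. Descend and grip.

Request:
{"method": "move_arm", "body": {"deltas": [{"fingers":-0.6,"dx":0.001,"dy":0.004,"dz":0.1,"rx":0,"ry":0,"rz":0},{"fingers":-0.6,"dx":0.001,"dy":0.004,"dz":0.2,"rx":0,"ry":0,"rz":0},{"fingers":-0.6,"dx":0.001,"dy":0.004,"dz":0.27,"rx":0,"ry":0,"rz":0},{"fingers":-0.6,"dx":0.001,"dy":0.004,"dz":0.306,"rx":0,"ry":0,"rz":0},{"fingers":-0.6,"dx":0.001,"dy":0.004,"dz":0.306,"rx":0,"ry":0,"rz":0}]}}

```text
clock: 23.3
ee_pos: [626.7, -64.6, 17.2]
eef_rot: [0.084, 0.996, 0.0, -0.001]
wrist_force: [0.3, -0.3, -0.9]
gripper_width: 76.2
grip_force: 0.0
```

Request:
{"method": "move_arm", "body": {"deltas": [{"fingers":-0.3,"dx":0,"dy":0,"dz":0,"rx":0,"ry":0,"rz":0},{"fingers":0.2,"dx":0,"dy":0,"dz":0,"rx":0,"ry":0,"rz":0},{"fingers":0.2,"dx":0,"dy":0,"dz":0,"rx":0,"ry":0,"rz":0},{"fingers":0.2,"dx":0,"dy":0,"dz":0,"rx":0,"ry":0,"rz":0},{"fingers":0.2,"dx":0,"dy":0,"dz":0,"rx":0,"ry":0,"rz":0}], "grip_force": 35}}

```text
clock: 23.92
ee_pos: [627.4, -65.6, 18.0]
eef_rot: [0.085, 0.996, -0.0, 0.0]
wrist_force: [-0.7, 0.7, 5.7]
gripper_width: 51.7
grip_force: 35.0
```

```bash
python3 -c "
from plan import *
plan([(627.5,-66.5,110,2.97),(516.4,423,100,2.308),(516.4,423,20,2.308)])
"
```

```text
at [627.4 -65.6  18. ] theta 2.972 q6 -1.61 w 51.7 F [-0.7  0.7  5.7] t 23.9
(627.5, -66.5, 110, 2.97) 1 {'dx': -0.001, 'dy': -0.003, 'dz': -0.307, 'rz': 0.001}
(516.4, 423, 100, 2.308) 1 {'dx': 0.215, 'dy': 0.515, 'dz': 0.011, 'rz': 0.07}
(516.4, 423, 100, 2.308) 2 {'dx': 0.322, 'dy': 0.455, 'dz': 0.011, 'rz': 0.07}
(516.4, 423, 100, 2.308) 3 {'dx': 0.414, 'dy': 0.374, 'dz': 0.011, 'rz': 0.07}
(516.4, 423, 20, 2.308) 1 {'dz': 0.267}
```

Request:
{"method": "move_arm", "body": {"deltas": [{"fingers":0.2,"dx":0,"dy":0,"dz":-0.03,"rx":0,"ry":0,"rz":0},{"fingers":0.2,"dx":0,"dy":0,"dz":-0.1,"rx":0,"ry":0,"rz":0},{"fingers":0.2,"dx":0,"dy":0,"dz":-0.2,"rx":0,"ry":0,"rz":0},{"fingers":0.2,"dx":0,"dy":0,"dz":-0.307,"rx":0,"ry":0,"rz":0},{"fingers":0.2,"dx":0,"dy":0,"dz":-0.307,"rx":0,"ry":0,"rz":0}]}}

```text
clock: 24.55
ee_pos: [628.1, -65.8, 112.0]
eef_rot: [0.085, 0.996, -0.0, 0.002]
wrist_force: [-0.6, 0.7, -2.1]
gripper_width: 51.7
grip_force: 35.0
```

Request:
{"method": "move_arm", "body": {"deltas": [{"fingers":0.2,"dx":0.043,"dy":0.103,"dz":0.002,"rx":0,"ry":0,"rz":0.014},{"fingers":0.2,"dx":0.086,"dy":0.206,"dz":0.004,"rx":0,"ry":0,"rz":0.028},{"fingers":0.2,"dx":0.129,"dy":0.309,"dz":0.007,"rx":0,"ry":0,"rz":0.042},{"fingers":0.2,"dx":0.172,"dy":0.412,"dz":0.009,"rx":0,"ry":0,"rz":0.056},{"fingers":0.2,"dx":0.215,"dy":0.515,"dz":0.011,"rx":0,"ry":0,"rz":0.07}]}}

```text
clock: 25.18
ee_pos: [588.8, 98.5, 105.1]
eef_rot: [0.194, 0.981, -0.0, -0.001]
wrist_force: [0.7, 0.5, -0.7]
gripper_width: 51.9
grip_force: 35.0
```

Request:
{"method": "move_arm", "body": {"deltas": [{"fingers":0.2,"dx":0.064,"dy":0.091,"dz":0.002,"rx":0,"ry":0,"rz":0.014},{"fingers":0.2,"dx":0.129,"dy":0.182,"dz":0.004,"rx":0,"ry":0,"rz":0.028},{"fingers":0.2,"dx":0.193,"dy":0.273,"dz":0.007,"rx":0,"ry":0,"rz":0.042},{"fingers":0.2,"dx":0.258,"dy":0.364,"dz":0.009,"rx":0,"ry":0,"rz":0.056},{"fingers":0.2,"dx":0.322,"dy":0.455,"dz":0.011,"rx":0,"ry":0,"rz":0.07}]}}

```text
clock: 25.8
ee_pos: [551.2, 261.4, 101.7]
eef_rot: [0.301, 0.954, -0.001, -0.001]
wrist_force: [0.2, -0.9, -1.4]
gripper_width: 51.5
grip_force: 35.0
```

Request:
{"method": "move_arm", "body": {"deltas": [{"fingers":0.2,"dx":0.1,"dy":0.09,"dz":0.002,"rx":0,"ry":0,"rz":0.017},{"fingers":0.2,"dx":0.2,"dy":0.18,"dz":0.004,"rx":0,"ry":0,"rz":0.034},{"fingers":0.2,"dx":0.3,"dy":0.27,"dz":0.007,"rx":0,"ry":0,"rz":0.05},{"fingers":0.2,"dx":0.414,"dy":0.374,"dz":0.011,"rx":0,"ry":0,"rz":0.07},{"fingers":0.2,"dx":0.414,"dy":0.374,"dz":0.011,"rx":0,"ry":0,"rz":0.07}]}}

```text
clock: 26.42
ee_pos: [512.8, 425.9, 98.0]
eef_rot: [0.402, 0.916, -0.001, -0.0]
wrist_force: [0.3, -0.4, -1.0]
gripper_width: 51.5
grip_force: 35.0
```

```bash
python3 -c "
from plan import *
plan([(516.4,423,40,2.308),(516.4,423,21.5,2.308)])
"
```

```text
at [512.8 425.9  98. ] theta 2.315 q6 -0.15 w 51.5 F [ 0.3 -0.4 -1. ] t 26.4
(516.4, 423, 40, 2.308) 1 {'dx': -0.015, 'dy': 0.002, 'dz': 0.193, 'rz': 0.002}
(516.4, 423, 21.5, 2.308) 1 {'dz': 0.062}
```

Request:
{"method": "move_arm", "body": {"deltas": [{"fingers":0.2,"dx":-0.012,"dy":0.002,"dz":0.08,"rx":0,"ry":0,"rz":0.002},{"fingers":0.2,"dx":-0.012,"dy":0.002,"dz":0.15,"rx":0,"ry":0,"rz":0.002},{"fingers":0.2,"dx":-0.012,"dy":0.002,"dz":0.193,"rx":0,"ry":0,"rz":0.002},{"fingers":0.2,"dx":-0.012,"dy":0.002,"dz":0.193,"rx":0,"ry":0,"rz":0.002},{"fingers":0.2,"dx":-0.012,"dy":0.002,"dz":0.193,"rx":0,"ry":0,"rz":0.002}]}}

```text
clock: 27.05
ee_pos: [517.7, 421.4, 42.3]
eef_rot: [0.406, 0.914, 0.0, 0.0]
wrist_force: [0.8, -0.0, -1.1]
gripper_width: 52.0
grip_force: 35.0
```

```bash
python3 -c "
from plan import *
plan([(516.4,423,21.5,2.308)])
"
```

```text
at [517.7 421.4  42.3] theta 2.306 q6 -0.15 w 52.0 F [ 0.8 -0.  -1.1] t 27.1
(516.4, 423, 21.5, 2.308) 1 {'dx': 0.007, 'dz': 0.069, 'rz': -0.001}
```

Request:
{"method": "move_arm", "body": {"deltas": [{"fingers":0.2,"dx":0.004,"dy":0,"dz":0.03,"rx":0,"ry":0,"rz":0},{"fingers":0.2,"dx":0.004,"dy":0,"dz":0.055,"rx":0,"ry":0,"rz":0},{"fingers":0.2,"dx":0.004,"dy":0,"dz":0.066,"rx":0,"ry":0,"rz":0},{"fingers":0.2,"dx":0.004,"dy":0,"dz":0.069,"rx":0,"ry":0,"rz":0},{"fingers":0.2,"dx":0.004,"dy":0,"dz":0.069,"rx":0,"ry":0,"rz":0}]}}

```text
clock: 27.68
ee_pos: [516.6, 422.3, 21.1]
eef_rot: [0.406, 0.914, 0.0, 0.0]
wrist_force: [-0.8, -0.5, -0.3]
gripper_width: 52.0
grip_force: 35.0
```

Release and rise, clear of everything.

Request:
{"method": "move_arm", "body": {"deltas": [{"fingers":0.2,"dx":0,"dy":0,"dz":0.001,"rx":0,"ry":0,"rz":0},{"fingers":-0.3,"dx":0,"dy":0,"dz":0.001,"rx":0,"ry":0,"rz":0},{"fingers":-0.6,"dx":0,"dy":0,"dz":0.001,"rx":0,"ry":0,"rz":0},{"fingers":-0.6,"dx":0,"dy":0,"dz":0.001,"rx":0,"ry":0,"rz":0},{"fingers":-0.6,"dx":0,"dy":0,"dz":0.001,"rx":0,"ry":0,"rz":0}]}}

```text
clock: 28.3
ee_pos: [516.5, 422.3, 20.6]
eef_rot: [0.406, 0.914, -0.0, 0.0]
wrist_force: [-0.3, 0.5, 0.1]
gripper_width: 75.6
grip_force: 0.0
```

Request:
{"method": "move_arm", "body": {"deltas": [{"fingers":-0.6,"dx":0,"dy":0,"dz":-0.08,"rx":0,"ry":0,"rz":0},{"fingers":-0.6,"dx":0,"dy":0,"dz":-0.2,"rx":0,"ry":0,"rz":0},{"fingers":-0.6,"dx":0,"dy":0,"dz":-0.4,"rx":0,"ry":0,"rz":0},{"fingers":-0.6,"dx":0,"dy":0,"dz":-0.5,"rx":0,"ry":0,"rz":0},{"fingers":-0.6,"dx":0,"dy":0,"dz":-0.5,"rx":0,"ry":0,"rz":0}]}}

```text
clock: 28.92
ee_pos: [517.2, 422.8, 173.3]
eef_rot: [0.406, 0.914, 0.002, 0.001]
wrist_force: [-0.1, 0.1, 0.1]
gripper_width: 76.2
grip_force: 0.0
```

```bash
python3 -c "
from plan import *
plan([(650,200,200,2.308)])
"
```

```text
at [517.2 422.8 173.3] theta 2.306 q6 -0.15 w 76.2 F [-0.1  0.1  0.1] t 28.9
(650, 200, 200, 2.308) 1 {'dx': -0.424, 'dy': -0.085, 'dz': -0.045, 'rx': 0.001}
(650, 200, 200, 2.308) 2 {'dx': -0.424, 'dy': -0.085, 'dz': -0.044, 'rx': 0.001}
```

Request:
{"method": "move_arm", "body": {"deltas": [{"fingers":-0.6,"dx":-0.85,"dy":-0.17,"dz":-0.09,"rx":0,"ry":0,"rz":0},{"fingers":-0.6,"dx":-0.85,"dy":-0.17,"dz":-0.09,"rx":0,"ry":0,"rz":0},{"fingers":-0.6,"dx":-0.85,"dy":-0.17,"dz":-0.09,"rx":0,"ry":0,"rz":0},{"fingers":-0.6,"dx":-0.85,"dy":-0.17,"dz":-0.09,"rx":0,"ry":0,"rz":0},{"fingers":-0.6,"dx":-0.85,"dy":-0.17,"dz":-0.09,"rx":0,"ry":0,"rz":0}]}}

```text
clock: 29.55
ee_pos: [651.0, 195.5, 196.3]
eef_rot: [0.407, 0.913, -0.001, -0.0]
wrist_force: [-1.2, 0.1, -0.5]
gripper_width: 75.9
grip_force: 0.0
```

```bash
python3 -c "
from plan import *
c=bot.read_camera('side');t=bot.read_camera('top')
cv2.imwrite('pics/end.png',np.hstack([crop(c,170,170,250,150,2)[:, :420],crop(t,150,230,110,150,2)*1,]))
"
```

```text
(no output)
```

View pics/end.png

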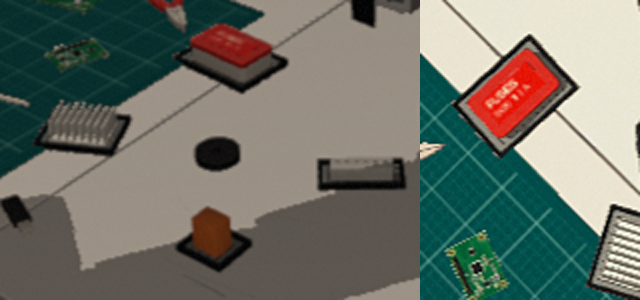

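All four parts appear upright in their trays, and the reel is undisturbed. I'll check numerically that the tin sits inside the pocket.

```bash
python3 -c "
from plan import *
for n,(u,v,w,h) in dict(top=(165,240,70,75),side=(245,175,75,50)).items():
    k=bot.read_camera(n); p=k['pixels'][v:v+h,u:u+w].astype(int); m=(p[...,0]>1.8*p[...,1])&(p[...,0]>60)
    _,l,s,_=cv2.connectedComponentsWithStats(np.uint8(m)); i=1+s[1:,4].argmax()
    print(n,cv2.minAreaRect(np.float32(back(k,np.argwhere(l==i)[:,::-1]+[u,v],30)[:,:2])))
"
```

```text
top ((517.2588500976562, 419.57562255859375), (52.79396057128906, 82.16863250732422), 42.11412811279297)
side ((516.8087768554688, 414.3051452636719), (57.707733154296875, 87.9772720336914), 42.05311584472656)
```

```bash
python3 -c "
from cell import bot
print(bot.job_done())"
```

```text
the job is handed in; nothing more can be done
None
```

I took the stack apart from the top, set the relay, connector block, heat sink and fuse tin upright and flat in their own trays in that order, left the spool and braid reel alone, and handed the job in at about 30 s (no verdict was returned).

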